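Fill the two empty cells of the covered sample crate

ROBOT

A 7-joint arm with a two-finger parallel gripper is mounted at the origin on the work surface. World frame = base frame: x ahead of the robot, y to its left, z up, the work surface at z = 0. Lengths are in m, angles in rad, forces in N, time in s.
With the tool pointing down it reaches from about 0.4 to 0.85 m from the base axis. Payload 10.4 kg.
Tool frame: the origin (TCP) lies on the mounting face of the last link; the fingertips stand 173 mm ahead of it and the grasp point (between the pads) lies 155 mm ahead of it (manip.tip_extent is the distance from the TCP to the fingertips, in m); z points along the fingers, y is the line along which they close (so a half turn about z gives the same grasp; the last joint's range is limited). The gripper opens to 85 mm and grips with 20 to 120 N. Pads are 22 mm wide; open, the fingers measure 114 mm over their backs; the gripper's body (76 mm by 85 mm) begins 54 mm behind the grasp point. The pads swing forward as they close: fully open they stand 13 mm farther back than shut.
Start: joints at [1.158, 0.332, -0.065, 1.46, 0.022, 1.35, -0.088], TCP at [0.238, -0.578, 0.405] pointing down, gripper open.
Joint ranges: [-2.6, 2.6], [-0.5, 2.12], [-1.47, 1.34], [0.16, 2.42], [-1.27, 4.41], [0.06, 2.06], [-2.6, 2.6]. Speed limits (rad/s): [2.22, 2.22, 2.79, 2.79, 3.14, 3.14, 3.14].

INTERFACE

Orientations are given as a unit quaternion [x, y, z, w].
In Python, from workcell import manip gives the robot as it stands.
- The arm moves only by the tool move_arm, never from a script. Its argument "plan" is one flat list of numbers, 7 for each row, row after row: the turn, a rotation vector about the tool's x, y, z in rad, then the shift along the tool's x, y, z in m, then the finger opening in m, from 0 to 0.0854. In form: [ax, ay, az, dx, dy, dz, gripper, ax, ay, az, dx, dy, dz, gripper, ...]. A call has 1 to 12 rows; each row is the pose to reach, as a shift and turn from the pose commanded when the call began, along the tool's axes at that moment; what a row does not reach only later rows make up. A row lasts 1/8 s, in which the tool goes at most 62.5 mm and 10.7 degrees, less where a joint would pass 70% of its speed; a pose out of reach is approached as far as the arm can. A call with a gripper value outside its range is refused whole. The fingers move at their own pace and stop on an object; "squeeze" is the grip in N (left out, the last holds). Time passes only in rows, so rows that repeat a pose let the fingers close. It gives the time, the measured TCP pose, the force, the opening and the grip force at its end, in the units of the state.
- manip.get_obs(): the state, without advancing time (a new reading comes with each control period).
- manip.camera(name): name is "side" or "top" or "wrist"; returns a dict with "color" (384x512x3 uint8, red, green, blue), "fx", "fy", "cx", "cy" (pixels), "cam_to_world" (4x4, takes a point from camera to world coordinates); the wrist camera has in their place "mount" (4x4, takes a point from camera to tool coordinates, whose origin is the TCP and whose axes are the flange's). Camera axes: x right, y down, z forward; pixel columns grow to the right and rows downward; lengths in m; the calibration is good to about 2 mm. A picture is of the moment at which its call begins: read the wrist's pose just before it. There is no depth.
- manip.hand_in(): hands the job in; it is judged then, once.
Trained networks look in a picture, given as the dict that the camera call returned (one of the last four; its "shot" number tells which), for a name from the list of things; names that differ only in an ending like _2 or _b are one class to them, and where a whole thing is asked for, a point or a joint stands for the part that bears it (a point fixed in the world has none). Each returns a list of dicts, best first, with "conf" (0 to 1); they miss things now and then, are a little off and sometimes report something else, mostly with a low value. They report only what shows in the picture. A call takes as long as a camera call. They do not tell look-alikes from the thing itself.
- manip.look_for(picture, label): "position" ([x, y, z] in m, in the coordinates of the camera as it stood for that picture, good to about 4 mm: the middle of the surface that is visible of it).
- manip.silhouettes(picture, label): "pixels" (384x512 bool, what is visible of it).
- manip.tip_of(picture, label): "position" ([x, y, z] in m, in the coordinates of the camera as it stood for that picture, good to about 4 mm: a listed point, or the origin of a listed thing).
The state is a dict: "clock": time; "joint_pos": joint angles; "joint_velocities": joint speeds; "tau": joint torques, N m; "position": TCP position; "ee_rot": TCP orientation; "ft_force": force on the tool from outside, world axes, zero at the start; "torque": the same for the moment, N m; "grip_width": opening from 0.0 (shut) to 1.0 (fully open); "grasp_force": force on a finger pad.
Only numpy, scipy, OpenCV 4.12 (cv2) and the standard library are available. Lean on these libraries where they do the work, as an engineer would, in place of code of your own. Each camera call takes 0.05 s, during which the arm holds its last target. There are 200 camera calls.

TASK

Two of the four cells of the covered sample crate are empty, but the blue flaps hide which: press the flaps to feel it out. Push the two waiting purple-capped jars, upright, through the flaps fully home into the two empty cells, then swing the keeper bar over to the front and all the way down to shut the crate. Leave the other things on the bench standing where they are.

Things in the scene. Friction and masses are not known exactly. Their poses are not given: they have to be found in the camera images.
- crate: white slippery covered crate, fixed, 302 mm wide, 92 deep, top 88 high. Origin on the bench under the middle of the cover's front edge; x runs into it, y to its left, z up. No floor: jars slide on the bench. Four lanes 68 mm wide, centres y = 111, 37, -37, -111, open to -x; their 6 mm walls run out to x = -45 (84 high to x = -22, 45 high beyond). Two of the cells, unknown which, hide a jar.
- crate_front (a point): crate's origin again. A jar pushed straight in along its lane (2 to 8 N) lifts the flap, slides under it and meets a hard stop at home: axis 22 mm behind the cover's front edge, so its near side still stands 8 mm out in front of that edge. The flap then stays resting on the jar. Closed fingers fit between the lane walls best.
- keeper (a joint): steel keeper bar: a U-shaped bail, its two 95 mm arms pivoting on the crate's outer sides at crate x = 45, z = 45 mm. In rad: 0 = shut, bar level across the front of all lanes (crate x = -50, z = 45 mm); pi/2 = straight up; it starts thrown back at 1.75 to 2.05. The stiff hinge stays where it is left; moving it takes 2 to 4 N at the bar.
- keeper_grip (a point): middle of the keeper bar, on its axis, at the centre of a 90 mm long, 11 mm thick orange sleeve along the crate's y; the rest of the bar is 8 mm thick. With the bar thrown back it is about 135 mm up, 45 mm clear above the cover.
- cell0 (a point): point on the bench in the leftmost (crate y +111 mm) lane where the axis of a jar stands when fully home; it says nothing about whether the cell is full; left is the robot's left
- cell1 (a point): point on the bench in the second from the left (+37 mm) lane where the axis of a jar stands when fully home; it says nothing about whether the cell is full; left is the robot's left
- cell2 (a point): point on the bench in the third from the left (-37 mm) lane where the axis of a jar stands when fully home; it says nothing about whether the cell is full; left is the robot's left
- cell3 (a point): point on the bench in the rightmost (-111 mm) lane where the axis of a jar stands when fully home; it says nothing about whether the cell is full; left is the robot's left
- flap0_edge (a point): middle of the lower edge (as at the start) of the blue flap of cell0's lane: 62 x 80 x 3 mm, hinged along its top at crate x = 0, z = 84 mm, sloping outward 28 degrees to x = -38, z = 13 (face at x = -28 at z = 35). Lightly sprung (under 2 N), swings inward only: before an empty cell it yields right to the cover's edge; before a full one it stops hard after 6 to 14 mm, over 10 mm short of that.
- flap1_edge (a point): middle of the lower edge (as at the start) of the blue flap of cell1's lane: 62 x 80 x 3 mm, hinged along its top at crate x = 0, z = 84 mm, sloping outward 28 degrees to x = -38, z = 13 (face at x = -28 at z = 35). Lightly sprung (under 2 N), swings inward only: before an empty cell it yields right to the cover's edge; before a full one it stops hard after 6 to 14 mm, over 10 mm short of that.
- flap2_edge (a point): middle of the lower edge (as at the start) of the blue flap of cell2's lane: 62 x 80 x 3 mm, hinged along its top at crate x = 0, z = 84 mm, sloping outward 28 degrees to x = -38, z = 13 (face at x = -28 at z = 35). Lightly sprung (under 2 N), swings inward only: before an empty cell it yields right to the cover's edge; before a full one it stops hard after 6 to 14 mm, over 10 mm short of that.
- flap3_edge (a point): middle of the lower edge (as at the start) of the blue flap of cell3's lane: 62 x 80 x 3 mm, hinged along its top at crate x = 0, z = 84 mm, sloping outward 28 degrees to x = -38, z = 13 (face at x = -28 at z = 35). Lightly sprung (under 2 N), swings inward only: before an empty cell it yields right to the cover's edge; before a full one it stops hard after 6 to 14 mm, over 10 mm short of that.
- jar_a: first waiting sample jar, round, upright, 66 mm tall, 0.2 kg or so: pale body 60 mm in diameter up to 44 mm, above it a purple cap 56 mm in diameter and 22 mm high. Origin at the centre of its underside, z up. Starts on the bench between robot and crate, one jar to the left and one to the right, either one.
- jar_b: second waiting sample jar, round, upright, 66 mm tall, 0.2 kg or so: pale body 60 mm in diameter up to 44 mm, above it a purple cap 56 mm in diameter and 22 mm high. Origin at the centre of its underside, z up. Starts on the bench between robot and crate, one jar to the left and one to the right, either one.
- beaker: clear glass beaker, 56 mm across, 68 mm tall, empty, standing between the two waiting jars; a bystander; origin at the centre of its underside
- spirit_bottle: squat amber spirit bottle with a gold cap, 86 mm across, 90 mm tall, left of the crate; a bystander; origin at the centre of its underside
- reagent_bottle: glass reagent bottle, 72 mm across, 140 mm tall, purple cap like the jars' but much taller, right of the crate; a bystander; origin at the centre of its underside
- dish_stack: stack of three round culture dishes (one piece), 90 mm across, 45 mm high, to the left; a bystander; origin at the centre of its underside
- slide_box: green and white microscope-slide box, 95 x 85 mm, 35 mm high, to the right; a bystander; origin at the centre of its underside
Things that resemble listed ones, but are neither listed nor needed, are in the scene too. What is shaped like the jar_b but black, green or red is not meant.

How it is judged:
On the way, in this order (a step that is already met when the one before it is completed fails the run):
1. one waiting jar is fully home in an empty cell, keeper still open ((((horizontal distance between jar_a and cell0 below 0.011 m or horizontal distance between jar_a and cell1 below 0.011 m or horizontal distance between jar_a and cell2 below 0.011 m or horizontal distance between jar_a and cell3 below 0.011 m) and angle between jar_a's own z axis and vertical below 0.12 rad and height (world z) of jar_a below 0.006 m) or ((horizontal distance between jar_b and cell0 below 0.011 m or horizontal distance between jar_b and cell1 below 0.011 m or horizontal distance between jar_b and cell2 below 0.011 m or horizontal distance between jar_b and cell3 below 0.011 m) and angle between jar_b's own z axis and vertical below 0.12 rad and height (world z) of jar_b below 0.006 m)) and value of joint keeper above 0.5 rad), for 0.2 s.
2. both jars are fully home, keeper still open ((horizontal distance between jar_a and cell0 below 0.011 m or horizontal distance between jar_a and cell1 below 0.011 m or horizontal distance between jar_a and cell2 below 0.011 m or horizontal distance between jar_a and cell3 below 0.011 m) and angle between each of jar_a, jar_b's own z axis and vertical below 0.12 rad and height (world z) of each of jar_a, jar_b below 0.006 m and (horizontal distance between jar_b and cell0 below 0.011 m or horizontal distance between jar_b and cell1 below 0.011 m or horizontal distance between jar_b and cell2 below 0.011 m or horizontal distance between jar_b and cell3 below 0.011 m) and value of joint keeper above 0.5 rad), for 0.2 s.
3. the keeper bar is swung shut (value of joint keeper below 0.1 rad), for 0.2 s.
At the end, for the whole second after the job is handed in: Both waiting jars stand upright (within 0.12 rad) on the bench and at rest, each with its axis within 11 mm of a cell's home point, and the keeper bar is within 0.1 rad of fully shut ((horizontal distance between jar_a and cell0 below 0.011 m or horizontal distance between jar_a and cell1 below 0.011 m or horizontal distance between jar_a and cell2 below 0.011 m or horizontal distance between jar_a and cell3 below 0.011 m) and angle between each of jar_a, jar_b's own z axis and vertical below 0.12 rad and height (world z) of each of jar_a, jar_b below 0.006 m and (horizontal distance between jar_b and cell0 below 0.011 m or horizontal distance between jar_b and cell1 below 0.011 m or horizontal distance between jar_b and cell2 below 0.011 m or horizontal distance between jar_b and cell3 below 0.011 m) and value of joint keeper below 0.1 rad and linear speed of each of jar_a, jar_b below 0.02 m/s); the robot touches nothing.
It fails at once if a bystander is shifted by more than 30 mm (distance of any of beaker, spirit_bottle, reagent_bottle, dish_stack, slide_box from where it was at the start of the episode above 0.03 m).
It fails at once if a bystander is tipped over (angle between any of beaker, spirit_bottle, reagent_bottle, dish_stack, slide_box's own z axis and vertical above 0.35 rad).
It also fails if it takes over 72 s, if anything falls off the work surface, if the arm or the gripper's body presses on something with over 40 N, if the wrist force passes 120 N, or if a joint passes its speed limit or range.

## Working session

There is one attempt and no reset: what is moved stays moved. The work goes in short steps, Python scripts to look and compute and a tool call to move; the robot and the scene stay as the last step left them, time stands still between calls to the robot, and variables do not carry over. Pictures are saved under pics/ and viewed, at most 10 in all, crops included, and the job is handed in when it is done.

Besides the shell and the picture viewer there is one more tool, called by a JSON object that holds its "method" and its "body", one argument or row to a line. move_arm: Moves the arm, as the interface text tells. Its arguments: {"type":"object","properties":{"plan":{"type":"array","items":{"type":"number"}},"squeeze":{"type":"number"}},"required":["plan"]}

```bash
mkdir -p pics; cat > h.py <<'E'
import numpy as np, cv2
from scipy.spatial.transform import Rotation as R
from workcell import manip
def T(o=None):
    o=o or manip.get_obs(); M=np.eye(4); M[:3,:3]=R.from_quat(o["ee_rot"]).as_matrix(); M[:3,3]=o["position"]; return M
def shot(n):
    o=manip.get_obs(); p=manip.camera(n)
    p_M=T(o)@p["mount"] if n=="wrist" else p["cam_to_world"]
    return p,np.array(p_M)
def w(M,v): return M[:3,:3]@np.array(v)+M[:3,3]
E
python3 - <<'E'
from h import *
np.set_printoptions(precision=4,suppress=True)
print(T(),manip.tip_extent)
ims=[]
for n in("top","side"):
    p,M=shot(n); cv2.imwrite(f"pics/{n}0.png",p["color"][...,::-1])
    print(n,"cam at",M[:3,3],"z",M[:3,2])
    for l in["crate","crate_front","keeper_grip","cell0","cell1","cell2","cell3","flap0_edge","flap3_edge","jar_a","beaker","spirit_bottle","reagent_bottle","dish_stack","slide_box"]:
        print(l,[(np.round(w(M,d["position"]),3).tolist(),round(float(d["conf"]),2)) for d in manip.tip_of(p,l)[:4]])
E
```

```text
[[ 0.925   0.3801 -0.0006  0.2375]
 [ 0.3801 -0.925   0.0013 -0.578 ]
 [-0.     -0.0014 -1.      0.4039]
 [ 0.      0.      0.      1.    ]] 0.1734
top cam at [0.3253 0.0011 1.1725] z [ 0.165  -0.0043 -0.9863]
crate [([0.629, -0.009, -0.001], 0.65)]
crate_front [([0.629, -0.017, 0.001], 0.64)]
keeper_grip [([0.704, -0.016, 0.134], 0.65), ([0.381, 0.003, -0.002], 0.45)]
cell0 [([0.666, 0.097, -0.001], 0.9), ([0.656, 0.025, 0.004], 0.84), ([0.641, -0.127, -0.002], 0.58), ([0.652, -0.052, 0.002], 0.55)]
cell1 [([0.666, 0.097, -0.001], 0.9), ([0.656, 0.025, 0.004], 0.84), ([0.641, -0.127, -0.002], 0.58), ([0.652, -0.052, 0.002], 0.55)]
cell2 [([0.666, 0.097, -0.001], 0.9), ([0.656, 0.025, 0.004], 0.84), ([0.641, -0.127, -0.002], 0.58), ([0.652, -0.052, 0.002], 0.55)]
cell3 [([0.666, 0.097, -0.001], 0.9), ([0.656, 0.025, 0.004], 0.84), ([0.641, -0.127, -0.002], 0.58), ([0.652, -0.052, 0.002], 0.55)]
flap0_edge [([0.597, 0.103, 0.014], 0.88)]
flap3_edge [([0.584, -0.122, 0.015], 0.95)]
jar_a [([0.419, -0.249, 0.002], 0.93), ([0.507, -0.213, 0.002], 0.74), ([0.327, -0.223, 0.003], 0.67), ([
[... 952 characters left out ...]
 0.58)]
cell3 [([0.644, -0.124, 0.002], 0.92), ([0.652, -0.052, 0.005], 0.88), ([0.664, 0.093, -0.001], 0.59), ([0.658, 0.024, 0.0], 0.58)]
flap0_edge [([0.602, 0.099, 0.01], 0.79), ([0.711, -0.019, 0.134], 0.73), ([0.578, 0.33, 0.004], 0.27)]
flap3_edge [([0.586, -0.121, 0.017], 0.68)]
jar_a [([0.444, -0.114, 0.001], 0.89), ([0.418, -0.248, 0.003], 0.84), ([0.44, 0.116, -0.004], 0.75), ([0.512, -0.212, 0.006], 0.63)]
beaker [([0.378, 0.005, -0.0], 0.69)]
spirit_bottle [([0.574, 0.326, 0.004], 0.9), ([0.601, 0.024, 0.013], 0.58), ([0.664, 0.095, 0.002], 0.32)]
reagent_bottle [([0.502, -0.377, -0.001], 0.92)]
dish_stack [([0.427, 0.415, -0.0], 0.66)]
slide_box [([0.368, -0.411, 0.002], 0.59)]
```

View pics/top0.png

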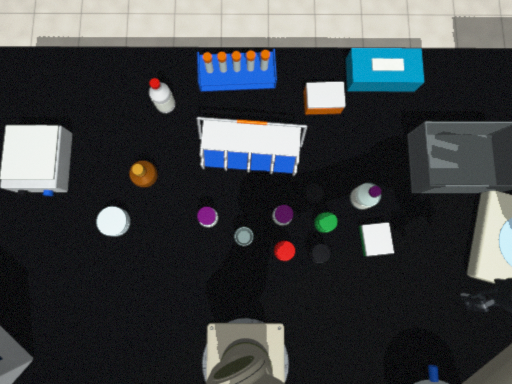

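View pics/side0.png

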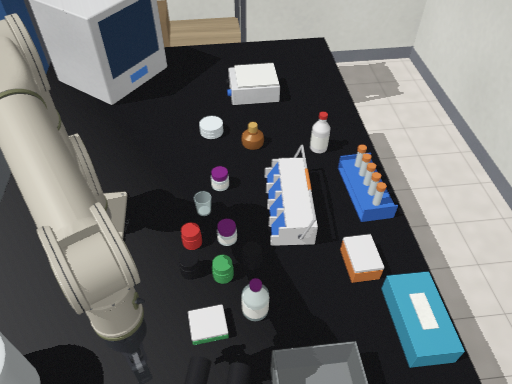

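The two purple-capped jars are at (207,217) and (283,215) in the top view. The crate is yawed about -0.1 rad, and the red, green and black decoys stand to the right. I'll move over the crate front first.

{"method": "move_arm", "body": {
  "plan": [0,0,0.05,0.04,-0.035,0,0,0,0,0.1,0.09,-0.075,0,0,0,0,0.15,0.14,-0.115,0,0,0,0,0.2,0.19,-0.155,0,0,0,0,0.25,0.24,-0.2,0,0,0,0,0.3,0.29,-0.24,0,0,0,0,0.35,0.34,-0.28,0,0,0,0,0.4,0.39,-0.325,0,0,0,0,0.45,0.44,-0.365,0,0,0,0,0.49,0.47,-0.39,0,0,0,0,0.491,0.49,-0.41,0,0,0,0,0.491,0.493,-0.411,0,0]
}}

```text
clock: 3.1
position: [0.5377, -0.0083, 0.4047]
ee_rot: [0.999, -0.049, 0.0, -0.0]
ft_force: [0.4, -0.6, -0.6]
grip_width: -0.004
grasp_force: 0.0
```

```bash
cat > fit.py <<'E'
from h import *
from scipy.optimize import least_squares
np.set_printoptions(precision=4,suppress=True)
loc={"crate_front":[(0,0)],"cell0":[(.022,y) for y in(.111,.037,-.037,-.111)],"flap0_edge":[(-.038,y) for y in(.111,.037,-.037,-.111)]}
def rt(p): c,s=np.cos(p[2]),np.sin(p[2]); return np.array([[c,-s],[s,c]])
def run():
    obs=[];jars=[]
    for n in("top","side","wrist"):
        for k in range(3):
            p,M=shot(n)
            if n=="wrist" and k==0: cv2.imwrite("pics/wrist1.png",p["color"][...,::-1])
            for l in loc:
                for d in manip.tip_of(p,l):
                    if d["conf"]>.4: obs.append((l,w(M,d["position"])))
            jars+=[(n,w(M,d["position"])) for d in manip.tip_of(p,"jar_a") if d["conf"]>.35]
    p=np.array([.631,-.013,-.101])
    for it in range(5):
        A=[];B=[]
        for l,v in obs:
            L=np.array(loc[l]); W=(rt(p)@L.T).T+p[:2]; e=np.linalg.norm(W-v[:2],axis=1)
            if e.min()<.02 and abs(v[2])<.025: A.append(L[e.argmin()]);B.append(v[:2])
        A=np.array(A);B=np.array(B)
        r=least_squares(lambda q:((rt(q)@A.T).T+q[:2]-B).ravel(),p,loss="soft_l1",f_scale=.003); p=r.x
    print("crate",p,"n",len(A),"rms",np.sqrt(np.mean(r.fun**2)))
    for c in([.438,.117],[.444,-.114]):
        s=[v for n,v in jars if np.linalg.norm(v[:2]-c)<.025]; print("jar",len(s),np.median(s,0) if s else None)
if __name__=="__main__":
    print(T()); run()
E
python3 fit.py
```

```text
[[ 0.9953 -0.097   0.0001  0.5377]
 [-0.097  -0.9953  0.0008 -0.0083]
 [ 0.     -0.0008 -1.      0.4047]
 [ 0.      0.      0.      1.    ]]
crate [ 0.6315 -0.0132 -0.0803] n 33 rms 0.001941694210380191
jar 9 [ 0.4389  0.1163 -0.    ]
jar 6 [ 0.4438 -0.1152  0.0001]
```

```bash
python3 - <<'E'
from h import *
p,M=shot("wrist")
# overlay predicted crate for two yaws
im=p["color"][...,::-1].copy()
def pr(v):
    c=M[:3,:3].T@(np.array(v)-M[:3,3]); return (int(round(p["fx"]*c[0]/c[2]+p["cx"])),int(round(p["fy"]*c[1]/c[2]+p["cy"])))
for q,col in(((.6315,-.0132,-.0803),(0,255,0)),((.6315,-.0132,-.101),(0,0,255))):
    c,s=np.cos(q[2]),np.sin(q[2])
    f=lambda x,y,z:pr((q[0]+c*x-s*y,q[1]+s*x+c*y,z))
    cv2.line(im,f(0,.151,.088),f(0,-.151,.088),col,1)
    for y in(.148,.074,0,-.074,-.148): cv2.line(im,f(-.022,y,.084),f(-.001,y,.084),col,1); cv2.line(im,f(-.045,y,.045),f(-.022,y,.045),col,1)
cv2.imwrite("pics/w1o.png",cv2.resize(im,None,fx=1.5,fy=1.5))
E
```

```text
(no output)
```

View pics/w1o.png

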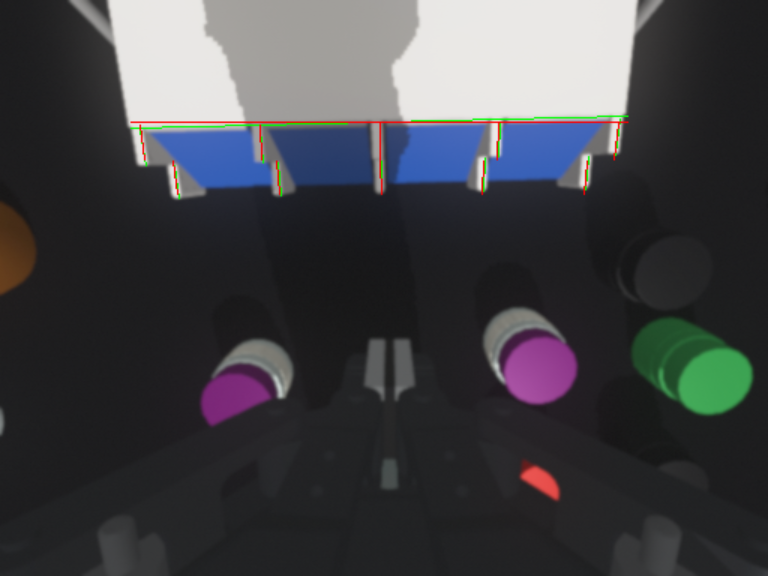

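The green overlay (crate origin 0.6315, -0.0132, yaw -0.080) matches the edge and walls exactly. Next I'll drop down in front of lane 1 and probe it.

{"method": "move_arm", "body": {
  "plan": [0,0,-0.017,0.017,-0.02,0.05,0,0,0,-0.017,0.033,-0.04,0.1,0,0,0,-0.017,0.033,-0.04,0.15,0,0,0,-0.017,0.033,-0.04,0.19,0,0,0,-0.017,0.033,-0.04,0.202,0,0,0,-0.017,0.033,-0.04,0.202,0]
}}

```text
clock: 6.15
position: [0.5744, 0.0259, 0.203]
ee_rot: [0.999, -0.042, -0.0, -0.0]
ft_force: [-0.6, 0.5, -0.1]
grip_width: 0.003
grasp_force: 0.0
```

{"method": "move_arm", "body": {
  "plan": [0,0,0,0.01,0,0,0,0,0,0,0.015,0,0,0,0,0,0,0.02,0,0,0,0,0,0,0.025,0,0,0,0,0,0,0.028,0,0,0,0,0,0.03,0,0,0,0,0,0,0.03,0,0,0]
}}

```text
invalid input
```

{"method": "move_arm", "body": {
  "plan": [0,0,0,0.01,0,0,0,0,0,0,0.015,0,0,0,0,0,0,0.02,0,0,0,0,0,0,0.025,0,0,0,0,0,0,0.03,0,0,0,0,0,0,0.03,0,0,0]
}}

```text
clock: 6.9
position: [0.6022, 0.0233, 0.2011]
ee_rot: [0.999, -0.042, -0.004, 0.0]
ft_force: [-12.4, 0.2, 1.0]
grip_width: 0.002
grasp_force: 0.1
```

```bash
cat >> h.py <<'E'
Q=(.6315,-.0132,-.0803)
def cr(v=None):
    v=T()[:3,3] if v is None else v
    c,s=np.cos(Q[2]),np.sin(Q[2]); d=np.array(v[:2])-Q[:2]; return np.round([c*d[0]+s*d[1],-s*d[0]+c*d[1],v[2]],4)
def st():
    o=manip.get_obs(); M=T(o); print("t",o["clock"],"crate xyz",cr(),"yaw",round(float(np.arctan2(M[1,0],M[0,0])),4),"F",np.round(o["ft_force"],1),"grip",o["grip_width"],o["grasp_force"])
E
python3 -c "from h import *;st()"
```

```text
t 6.9 crate xyz [-0.0321  0.034   0.2011] yaw -0.0846 F [-12.4   0.2   1. ] grip 0.0020245316177674704 0.1212855993071571
```

Lane 1 stops hard, so it's full. Next is lane 2.

{"method": "move_arm", "body": {
  "plan": [0,0,-0.004,-0.05,0,0,0,0,0,-0.004,-0.05,0.04,0,0,0,0,-0.004,-0.05,0.071,0,0,0,0,-0.004,-0.05,0.071,0,0,0,0,-0.004,-0.03,0.071,0,0,0,0,-0.004,-0.02,0.071,0,0,0,0,-0.004,-0.01,0.071,0,0,0,0,-0.004,-0.005,0.071,0,0,0,0,-0.004,0.0,0.071,0,0,0,0,-0.004,0.0,0.071,0,0]
}}

```text
clock: 8.15
position: [0.5964, -0.0471, 0.2013]
ee_rot: [0.999, -0.04, -0.003, 0.0]
ft_force: [-9.2, 0.5, -0.4]
grip_width: 0.0
grasp_force: 0.1
```

```bash
python3 -c "from h import *;st()"
```

```text
t 8.15 crate xyz [-0.0322 -0.0366  0.2013] yaw -0.0795 F [-9.2  0.5 -0.4] grip 0.00025292567338996275 0.12057931744493544
```

Lane 2 feels full as well. I'll confirm by pressing lane 3.

{"method": "move_arm", "body": {
  "plan": [0,0,0,-0.05,0,0,0,0,0,0,-0.05,0.04,0,0,0,0,0,-0.05,0.074,0,0,0,0,0,-0.05,0.074,0,0,0,0,0,-0.03,0.074,0,0,0,0,0,-0.02,0.074,0,0,0,0,0,-0.01,0.074,0,0,0,0,0,-0.005,0.074,0,0,0,0,0,0.0,0.074,0,0,0,0,0,0.003,0.074,0,0]
}}

```text
clock: 9.4
position: [0.5917, -0.1211, 0.2004]
ee_rot: [0.999, -0.04, -0.006, -0.0]
ft_force: [-31.2, 2.9, 5.9]
grip_width: -0.002
grasp_force: 0.1
```

```bash
python3 -c "from h import *;st()"
```

```text
t 9.4 crate xyz [-0.031  -0.1107  0.2004] yaw -0.08 F [-31.2   2.9   5.9] grip -0.0017471776480590994 0.11949866660870612
```

```bash
python3 - <<'E'
from h import *
a,_=shot("side"); b,_=shot("wrist")
s=cv2.resize(a["color"][130:270,200:350],(640,597))[...,::-1]
cv2.imwrite("pics/s2.png",s); cv2.imwrite("pics/w2.png",cv2.resize(b["color"],(640,480))[...,::-1])
E
```

```text
(no output)
```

View pics/s2.png

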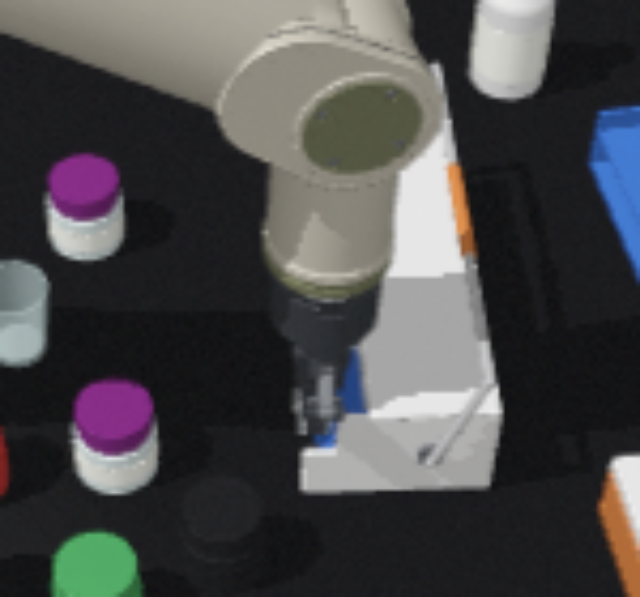

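View pics/w2.png

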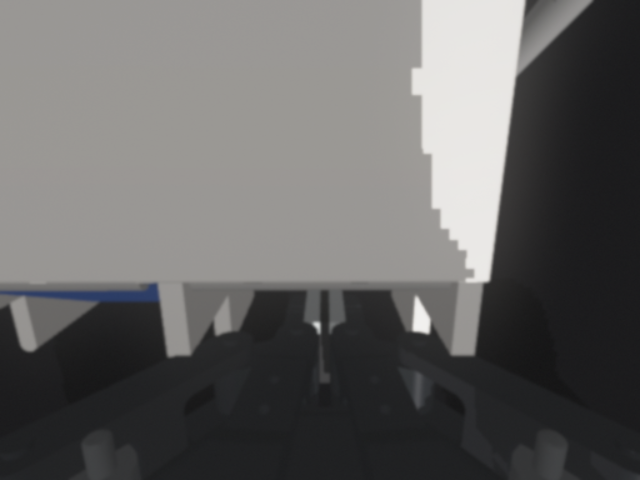

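```bash
python3 - <<'E'
from h import *
p,M=shot("wrist"); c,s=np.cos(Q[2]),np.sin(Q[2])
def f(x,y,z):
    v=M[:3,:3].T@(np.array((Q[0]+c*x-s*y,Q[1]+s*x+c*y,z))-M[:3,3]); return np.round([1.25*(p["fx"]*v[0]/v[2]+p["cx"]),1.25*(p["fy"]*v[1]/v[2]+p["cy"])]).tolist()
print("cam crate",cr(M[:3,3]),"zaxis",M[:3,2])
for a in(28,20,15,10,5,0):
    t=np.radians(a); print(a,f(-.08*np.sin(t),-.068+.031-.031,.084-.08*np.cos(t)),f(-.08*np.sin(t),-.08,.084-.08*np.cos(t)))
print("low wall end",f(-.045,-.074,.045),f(-.045,-.148,.045),"hi wall end",f(-.022,-.074,.084),f(-.022,-.148,.084),"edge",f(0,-.111,.088))
for z in(.2,.15,.12,.1,.08,.05,.027): print("tool axis z",z,f(-.031+.011,-.111,z),f(-.031+.04,-.111+.0425,z))
E
```

```text
cam crate [ 0.0344 -0.1098  0.1685] zaxis [-0.27232986  0.02043107 -0.96198702]
28 [232.0, 299.0] [258.0, 299.0]
20 [233.0, 275.0] [259.0, 275.0]
15 [233.0, 259.0] [259.0, 259.0]
10 [233.0, 244.0] [259.0, 244.0]
5 [232.0, 229.0] [259.0, 229.0]
0 [232.0, 214.0] [258.0, 214.0]
low wall end [230.0, 352.0] [424.0, 352.0] hi wall end [187.0, 359.0] [469.0, 359.0] edge [329.0, 288.0]
tool axis z 0.2 [294.0, -1216.0] [973.0, -280.0]
tool axis z 0.15 [337.0, 774.0] [-293.0, 530.0]
tool axis z 0.12 [331.0, 475.0] [39.0, 318.0]
tool axis z 0.1 [329.0, 394.0] [114.0, 270.0]
tool axis z 0.08 [328.0, 344.0] [158.0, 242.0]
tool axis z 0.05 [327.0, 297.0] [198.0, 216.0]
tool axis z 0.027 [326.0, 274.0] [217.0, 204.0]
```

{"method": "move_arm", "body": {
  "plan": [0,0,0,0,0,0,0,0,0,0,0,0,0,0]
}}

```text
clock: 9.8
position: [0.5915, -0.1213, 0.1997]
ee_rot: [0.999, -0.04, -0.006, 0.0]
ft_force: [-19.0, 1.3, -1.7]
grip_width: 0.002
grasp_force: 0.1
```

```bash
python3 -c "from h import *;st()"
```

```text
t 9.8 crate xyz [-0.0312 -0.111   0.1997] yaw -0.0798 F [-19.    1.3  -1.7] grip 0.002213549208856181 0.11866362299770117
```

{"method": "move_arm", "body": {
  "plan": [0,0,0,-0.006,0,0,0,0,0,0,-0.006,0,0,0]
}}

```text
clock: 10.05
position: [0.5892, -0.121, 0.203]
ee_rot: [0.999, -0.04, 0.0, 0.0]
ft_force: [0.1, 0.7, 0.2]
grip_width: -0.001
grasp_force: 0.1
```

```bash
python3 -c "from h import *;st()"
```

```text
t 10.05 crate xyz [-0.0335 -0.1108  0.203 ] yaw -0.0803 F [0.1 0.7 0.2] grip -0.001088958544454553 0.12234501424245536
```

{"method": "move_arm", "body": {
  "plan": [0,0,0,0.004,0,0,0,0,0,0,0.004,0,0,0,0,0,0,0.004,0,0,0]
}}

```text
clock: 10.42
position: [0.591, -0.1213, 0.201]
ee_rot: [0.999, -0.04, -0.004, 0.0]
ft_force: [-14.2, 1.3, -0.9]
grip_width: 0.001
grasp_force: 0.1
```

```bash
python3 -c "
from h import *;st();o=manip.get_obs();print(o['torque'],o['tau'])"
```

```text
t 10.425 crate xyz [-0.0317 -0.111   0.201 ] yaw -0.0802 F [-14.2   1.3  -0.9] grip 0.0006180166595087468 0.12001491151750088
[0.07717152 2.58804521 0.17180142] [ -1.07013367 -67.48535872  -9.24886465 -40.81108689   0.32925052
  -4.29651707  -0.15777519]
```

Fingertip contact is confirmed by the torque, so lane 3 is full. I'll re-probe lane 2 with a longer hold.

{"method": "move_arm", "body": {
  "plan": [0,0,0,-0.05,0,0,0,0,0,0,-0.05,-0.04,0,0,0,0,0,-0.05,-0.074,0,0,0,0,0,-0.05,-0.074,0,0,0,0,0,-0.02,-0.074,0,0,0,0,0,-0.01,-0.074,0,0,0,0,0,0.0,-0.074,0,0,0,0,0,0.004,-0.074,0,0,0,0,0,0.004,-0.074,0,0,0,0,0,0.004,-0.074,0,0,0,0,0,0.004,-0.074,0,0]
}}

```text
clock: 11.8
position: [0.5978, -0.0477, 0.1985]
ee_rot: [0.999, -0.04, -0.009, 0.001]
ft_force: [-26.8, 1.3, -1.7]
grip_width: 0.002
grasp_force: 0.1
```

```bash
python3 -c "
from h import *;st();o=manip.get_obs();print(o['torque'])"
```

```text
t 11.8 crate xyz [-0.0308 -0.0371  0.1985] yaw -0.0794 F [-26.8   1.3  -1.7] grip 0.0019758496860575315 0.11722582974471152
[0.21731689 4.56134241 0.28420561]
```

{"method": "move_arm", "body": {
  "plan": [0,0,0,-0.05,0,0,0,0,0,0,-0.05,-0.04,0,0,0,0,0,-0.05,-0.074,0,0,0,0,0,-0.05,-0.074,0,0,0,0,0,-0.02,-0.074,0,0,0,0,0,-0.01,-0.074,0,0,0,0,0,-0.003,-0.074,0,0,0,0,0,-0.003,-0.074,0,0,0,0,0,-0.003,-0.074,0,0,0,0,0,-0.003,-0.074,0,0]
}}

```text
clock: 13.05
position: [0.6026, 0.0259, 0.2]
ee_rot: [0.999, -0.04, -0.005, 0.001]
ft_force: [-14.9, 0.9, -2.2]
grip_width: 0.003
grasp_force: 0.1
```

```bash
python3 -c "
from h import *;st();o=manip.get_obs();print(o['torque'])"
```

```text
t 13.05 crate xyz [-0.0319  0.0366  0.2   ] yaw -0.0798 F [-14.9   0.9  -2.2] grip 0.0026532342608863967 0.1221899368101731
[0.12304555 2.51753634 0.1252093 ]
```

All three stops fall at a finger front of about -22 mm. That fits a full lane, but it could also be the knuckles on the wall ends (x = -22). I'll press higher, with the tip at about 52 mm, to tell the two apart.

{"method": "move_arm", "body": {
  "plan": [0,0,0,-0.03,0,0,0,0,0,0,-0.03,0,-0.025,0,0,0,0,-0.03,0,-0.027,0,0,0,0,-0.01,0,-0.027,0,0,0,0,0.0,0,-0.027,0,0,0,0,0.006,0,-0.027,0,0,0,0,0.01,0,-0.027,0,0,0,0,0.01,0,-0.027,0,0,0,0,0.01,0,-0.027,0]
}}

```text
clock: 14.18
position: [0.6154, 0.0255, 0.2292]
ee_rot: [0.999, -0.04, -0.001, 0.0]
ft_force: [-5.2, 1.9, -1.0]
grip_width: -0.006
grasp_force: 2.4
```

```bash
python3 -c "
from h import *;st();o=manip.get_obs();print(o['torque'])"
```

```text
t 14.175 crate xyz [-0.0192  0.0373  0.2292] yaw -0.0799 F [-5.2  1.9 -1. ] grip -0.006125679431345165 2.356785563752055
[0.04319416 1.23586055 0.01444592]
```

{"method": "move_arm", "body": {
  "plan": [0,0,0,0.003,0,0,0,0,0,0,0.006,0,0,0,0,0,0,0.006,0,0,0,0,0,0,0.006,0,0,0]
}}

```text
clock: 14.68
position: [0.6188, 0.0255, 0.2285]
ee_rot: [0.999, -0.04, -0.005, 0.001]
ft_force: [-24.7, 0.7, 10.7]
grip_width: 0.001
grasp_force: 13.6
```

```bash
python3 -c "
from h import *;st();o=manip.get_obs();print(o['torque'])"
```

```text
t 14.675 crate xyz [-0.0158  0.0376  0.2285] yaw -0.0792 F [-24.7   0.7  10.7] grip 0.0012635834417859097 13.56258049607277
[ 4.47463329e-03  5.47869921e+00 -2.53236706e-02]
```

The low stops were the knuckles on the wall ends: the torque arm shows contact near z = 80 mm. Tilting the tool so the fingertips lead keeps the knuckles clear. I'll go to lane 0 tilted.

{"method": "move_arm", "body": {
  "plan": [0,0,0,-0.05,0,0,0,0,0.15,0,-0.08,-0.02,0,0,0,0.3,0,-0.116,-0.05,0,0,0,0.35,0,-0.116,-0.074,0.02,0,0,0.35,0,-0.116,-0.074,0.036,0,0,0.35,0,-0.116,-0.074,0.036,0,0,0.35,0,-0.116,-0.074,0.036,0]
}}

```text
clock: 15.55
position: [0.5129, 0.1078, 0.1946]
ee_rot: [0.984, -0.04, 0.175, 0.007]
ft_force: [0.2, 0.1, -0.4]
grip_width: 0.001
grasp_force: 0.0
```

```bash
cat >> h.py <<'E'
def tip():
    M=T(); t=M[:3,3]+.1734*M[:3,2]; f=t+.011*M[:3,0]; o=manip.get_obs()
    print("tip",cr(t),"front corner",cr(f),"pitch",round(float(np.arcsin(np.hypot(*M[:2,2]))),3),"torque",np.round(o["torque"],2)); st()
E
python3 -c "
from h import *;tip()"
```

```text
tip [-0.0682  0.1112  0.0318] front corner [-0.0579  0.1111  0.0355] pitch 0.351 torque [ 0.    0.37 -0.02]
t 15.55 crate xyz [-0.1279  0.1111  0.1946] yaw -0.0809 F [ 0.2  0.1 -0.4] grip 0.0010536397218887394 0.0
```

{"method": "move_arm", "body": {
  "plan": [0,0,0,0.0188,0,0.0069,0,0,0,0,0.0282,0,0.0103,0,0,0,0,0.0376,0,0.0137,0,0,0,0,0.0432,0,0.0158,0,0,0,0,0.0432,0,0.0158,0,0,0,0,0.0432,0,0.0158,0]
}}

```text
clock: 16.3
position: [0.5579, 0.1044, 0.1936]
ee_rot: [0.984, -0.039, 0.174, 0.007]
ft_force: [-0.2, 0.0, 0.2]
grip_width: 0.0
grasp_force: 0.2
```

```bash
python3 -c "
from h import *;tip()"
```

```text
tip [-0.0234  0.1113  0.0307] front corner [-0.0131  0.1113  0.0344] pitch 0.35 torque [-0.02  0.46 -0.04]
t 16.3 crate xyz [-0.0828  0.1113  0.1936] yaw -0.08 F [-0.2  0.   0.2] grip 6.29723432134395e-05 0.18348060955759138
```

Lane 0 yields freely, so it's empty. Now lane 3 with the same tilted press.

{"method": "move_arm", "body": {
  "plan": [0,0,0,-0.0423,0,-0.0154,0,0,0,0,-0.0423,0.04,-0.0154,0,0,0,0,-0.0423,0.09,-0.0154,0,0,0,0,-0.0423,0.14,-0.0154,0,0,0,0,-0.0423,0.19,-0.0154,0,0,0,0,-0.0423,0.222,-0.0154,0,0,0,0,-0.0423,0.222,-0.0154,0,0,0,0,-0.0235,0.222,-0.0086,0,0,0,0,-0.0094,0.222,-0.0034,0,0,0,0,0,0.222,0,0,0,0,0,0,0.222,0,0,0,0,0,0,0.222,0,0]
}}

```text
clock: 17.8
position: [0.54, -0.1164, 0.1934]
ee_rot: [0.984, -0.039, 0.174, 0.007]
ft_force: [-2.8, 2.8, 0.5]
grip_width: 0.002
grasp_force: 1.6
```

```bash
python3 -c "
from h import *;tip()"
```

```text
tip [-0.0236 -0.1101  0.0305] front corner [-0.0133 -0.1101  0.0342] pitch 0.349 torque [0.45 0.88 0.2 ]
t 17.8 crate xyz [-0.083  -0.1102  0.1934] yaw -0.0794 F [-2.8  2.8  0.5] grip 0.0023507729406027638 1.5824711881577969
```

{"method": "move_arm", "body": {
  "plan": [0,0,0,0.0038,0,0.0014,0,0,0,0,0.0056,0,0.0021,0,0,0,0,0.0056,0,0.0021,0]
}}

```text
clock: 18.18
position: [0.5443, -0.1168, 0.1926]
ee_rot: [0.984, -0.039, 0.171, 0.007]
ft_force: [-18.1, 5.2, 10.7]
grip_width: 0.0
grasp_force: 10.3
```

```bash
python3 -c "
from h import *;tip()"
```

```text
tip [-0.0202 -0.1103  0.0293] front corner [-0.0098 -0.1103  0.0331] pitch 0.344 torque [1.01 3.15 0.27]
t 18.175 crate xyz [-0.0786 -0.1103  0.1926] yaw -0.0797 F [-18.1   5.2  10.7] grip 6.416973517724333e-05 10.346320755779743
```

Lane 3 stops hard at about -11 mm. Lane 0 was only pressed to -13 mm, so it needs to go deeper. I'll test lane 2 to the same depth first.

{"method": "move_arm", "body": {
  "plan": [0,0,0,-0.05,0,-0.0183,0,0,0,0,-0.05,-0.04,-0.0183,0,0,0,0,-0.05,-0.074,-0.0183,0,0,0,0,-0.05,-0.074,-0.0183,0,0,0,0,-0.0235,-0.074,-0.0086,0,0,0,0,-0.0094,-0.074,-0.0034,0,0,0,0,0,-0.074,0,0,0,0,0,0,-0.074,0,0,0,0,0,0,-0.074,0,0]
}}

```text
clock: 19.3
position: [0.5517, -0.0438, 0.1934]
ee_rot: [0.984, -0.04, 0.174, 0.007]
ft_force: [-0.8, 0.1, 0.4]
grip_width: 0.002
grasp_force: 0.2
```

```bash
python3 -c "
from h import *;tip()"
```

```text
tip [-0.0177 -0.037   0.0305] front corner [-0.0074 -0.037   0.0343] pitch 0.349 torque [ 0.01  0.45 -0.01]
t 19.3 crate xyz [-0.077  -0.0369  0.1934] yaw -0.0803 F [-0.8  0.1  0.4] grip 0.001661545598542303 0.22916323388926685
```

Lane 2 yields freely while lanes 1 and 3 stop hard, so cells 0 and 2 are empty. I'll move above the right jar.

{"method": "move_arm", "body": {
  "plan": [0,0,0,-0.0563,0,-0.0206,0,0,0,0,-0.029,0.02,-0.0957,0.0854,0,-0.17,0,-0.068,0.05,-0.11,0.0854,0,-0.35,0,-0.0684,0.08,-0.11,0.0854,0,-0.35,0,-0.0684,0.08,-0.11,0.0854,0,-0.35,0,-0.0684,0.08,-0.11,0.0854]
}}

```text
clock: 20.05
position: [0.4442, -0.1146, 0.2732]
ee_rot: [0.999, -0.04, 0.001, -0.0]
ft_force: [0.5, 0.4, -0.7]
grip_width: 0.998
grasp_force: 0.0
```

```bash
python3 - <<'E'
from h import *
tip()
for n in("wrist","top","side"):
    p,M=shot(n)
    for l in("jar_a","beaker"):
        for d in manip.tip_of(p,l):
            v=w(M,d["position"])
            if abs(v[2])<.02: print(n,l,round(float(d["conf"]),2),cr(v))
E
```

```text
tip [-0.1783 -0.1161  0.0998] front corner [-0.1673 -0.1161  0.0998] pitch 0.002 torque [ 0.02 -0.02 -0.02]
t 20.05 crate xyz [-0.1786 -0.1161  0.2732] yaw -0.0797 F [ 0.5  0.4 -0.7] grip 0.9981012529047499 0.0
wrist jar_a 0.81 [-0.2872 -0.1288 -0.    ]
wrist jar_a 0.75 [-0.1911 -0.2525  0.0031]
wrist jar_a 0.73 [-0.1019 -0.206   0.0024]
wrist jar_a 0.71 [-0.1759 -0.1187  0.0006]
top jar_a 0.55 [-0.1787 -0.1183  0.0017]
top jar_a 0.53 [-0.2041  0.114   0.0006]
top jar_a 0.4 [-0.1905 -0.2503  0.0004]
top jar_a 0.39 [-0.2874 -0.1337 -0.0013]
top beaker 0.58 [-0.2536 -0.0067 -0.0022]
side jar_a 0.95 [-0.1901 -0.2516  0.0013]
side jar_a 0.9 [-0.179  -0.1144  0.0016]
side jar_a 0.86 [-0.2911 -0.2376  0.0037]
side jar_a 0.72 [-0.1058 -0.2048  0.0034]
side jar_a 0.56 [-0.2895 -0.1299  0.0039]
side beaker 0.76 [-0.2559 -0.0005  0.0016]
side beaker 0.26 [-0.0993 -0.3685 -0.0019]
```

{"method": "move_arm", "body": {
  "plan": [0,0,0,0,0,0.03,0.0854,0,0,0,0,0,0.053,0.0854,0,0,0,0,0,0.053,0.0854,0,0,0,0,0,0.053,0.05,0,0,0,0,0,0.053,0.05,0,0,0,0,0,0.053,0.05,0,0,0,0,0,0.053,0.05,0,0,0,0,0,0.048,0.05],
  "squeeze": 30
}}

```text
clock: 21.5
position: [0.4442, -0.1153, 0.2261]
ee_rot: [0.999, -0.04, 0.0, 0.0]
ft_force: [0.0, 0.1, -2.1]
grip_width: 0.638
grasp_force: 32.1
```

```bash
python3 -c "
from h import *;tip()"
```

```text
tip [-0.1784 -0.1169  0.0527] front corner [-0.1674 -0.1169  0.0527] pitch 0.0 torque [-0.   -0.    0.03]
t 21.5 crate xyz [-0.1785 -0.1168  0.2261] yaw -0.0802 F [ 0.   0.1 -2.1] grip 0.6383545017077675 32.1498676459305
```

{"method": "move_arm", "body": {
  "plan": [0,0,0,0.03,-0.04,0,0.05,0,0,0,0.06,-0.08,0,0.05,0,0,0,0.06,-0.08,0,0.05,0,0,0,0.09,-0.08,0,0.05,0,0,0,0.11,-0.08,0,0.05,0,0,0,0.1285,-0.08,0,0.05,0,0,0,0.1285,-0.08,0.005,0.05,0,0,0,0.1285,-0.08,0.005,0.05]
}}

```text
clock: 22.5
position: [0.5791, -0.0466, 0.2217]
ee_rot: [0.999, -0.04, 0.001, 0.0]
ft_force: [2.4, -0.7, 5.2]
grip_width: 0.64
grasp_force: 33.1
```

```bash
python3 - <<'E'
from h import *
tip()
for n in("top","side"):
    p,M=shot(n)
    for d in manip.tip_of(p,"jar_a"): print(n,round(float(d["conf"]),2),cr(w(M,d["position"])))
p,M=shot("wrist"); cv2.imwrite("pics/w3.png",p["color"][...,::-1])
E
```

```text
tip [-0.049  -0.0376  0.0484] front corner [-0.038  -0.0376  0.0484] pitch 0.003 torque [-0.29 -0.6  -0.02]
t 22.5 crate xyz [-0.0496 -0.0375  0.2217] yaw -0.081 F [ 2.4 -0.7  5.2] grip 0.6400673269687919 33.11502196476795
top 0.57 [-0.1913 -0.2537  0.0012]
top 0.56 [-0.1078 -0.2051  0.0013]
top 0.52 [-0.2018  0.1134  0.0032]
top 0.38 [-0.0512 -0.0393  0.0036]
top 0.37 [-0.2893 -0.1326 -0.0008]
top 0.21 [-0.0392  0.0343  0.0145]
side 0.92 [-0.2036  0.1144 -0.0029]
side 0.85 [-0.1034 -0.2041  0.0038]
side 0.65 [-0.2892 -0.1277  0.0018]
side 0.65 [-0.2918 -0.2363  0.0042]
side 0.64 [-0.1908 -0.2545  0.0022]
side 0.6 [-0.0492 -0.0357 -0.0004]
```

View pics/w3.png

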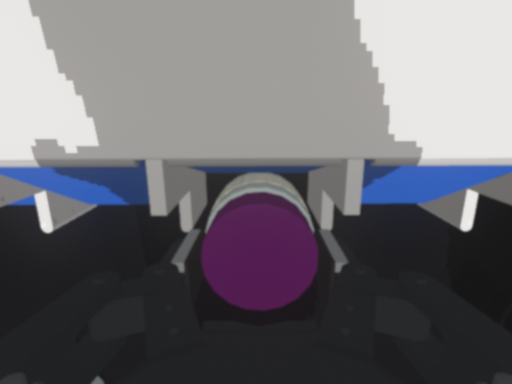

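The jar stands in lane 2's mouth, at about (260,250) between the walls. I'll release, back off, close, tilt and lower.

{"method": "move_arm", "body": {
  "plan": [0,0,0,0,0,0,0.0854,0,0,0,0,0,0,0.0854,0,0,0,0,0,-0.002,0.0854,0,0,0,-0.05,0,-0.002,0.0854,0,0,0,-0.1,0,0,0.02,0,0,0,-0.12,0,0,0,0,0.17,0,-0.12,0,0.01,0,0,0.35,0,-0.12,0,0.027,0,0,0.35,0,-0.12,0,0.027,0,0,0.35,0,-0.12,0,0.027,0]
}}

```text
clock: 24.0
position: [0.4593, -0.0363, 0.194]
ee_rot: [0.984, -0.04, 0.172, 0.007]
ft_force: [0.2, 0.0, 0.2]
grip_width: 0.001
grasp_force: 0.0
```

```bash
python3 -c "
from h import *;tip()"
```

```text
tip [-0.111  -0.037   0.0309] front corner [-0.1006 -0.037   0.0346] pitch 0.346 torque [ 0.02  0.37 -0.06]
t 24.0 crate xyz [-0.1698 -0.0368  0.194 ] yaw -0.0802 F [0.2 0.  0.2] grip 0.0010672822556831102 0.0
```

{"method": "move_arm", "body": {
  "plan": [0,0,0,0.0188,0,0.0068,0,0,0,0,0.0329,0,0.0119,0,0,0,0,0.047,0,0.017,0,0,0,0,0.0564,0,0.0205,0,0,0,0,0.0658,0,0.0239,0,0,0,0,0.0752,0,0.0273,0,0,0,0,0.0827,0,0.03,0,0,0,0,0.0827,0,0.03,0]
}}

```text
clock: 25.0
position: [0.5474, -0.0433, 0.1937]
ee_rot: [0.984, -0.039, 0.174, 0.007]
ft_force: [-1.1, 0.8, -0.5]
grip_width: 0.004
grasp_force: 0.0
```

```bash
python3 -c "
from h import *;tip()"
```

```text
tip [-0.0219 -0.0366  0.0309] front corner [-0.0115 -0.0366  0.0346] pitch 0.351 torque [ 0.05  0.33 -0.  ]
t 25.0 crate xyz [-0.0814 -0.0367  0.1937] yaw -0.0803 F [-1.1  0.8 -0.5] grip 0.004236754684575537 0.0
```

Front corner is at -11.5 mm. I'll push on to the hard stop in small steps.

{"method": "move_arm", "body": {
  "plan": [0,0,0,0.0019,0,0.0007,0,0,0,0,0.0038,0,0.0014,0,0,0,0,0.0056,0,0.002,0,0,0,0,0.0056,0,0.002,0]
}}

```text
clock: 25.5
position: [0.5528, -0.0438, 0.1937]
ee_rot: [0.984, -0.039, 0.174, 0.007]
ft_force: [-1.3, -0.3, 0.7]
grip_width: -0.002
grasp_force: 0.8
```

```bash
python3 - <<'E'
from h import *
tip()
for n in("top","side"):
    p,M=shot(n)
    for d in manip.tip_of(p,"jar_a"):
        v=cr(w(M,d["position"])); 
        if abs(v[1]+.037)<.03: print(n,round(float(d["conf"]),2),v)
E
```

```text
tip [-0.0165 -0.0368  0.0308] front corner [-0.0061 -0.0368  0.0346] pitch 0.35 torque [ 0.04  0.65 -0.02]
t 25.5 crate xyz [-0.076  -0.0368  0.1937] yaw -0.0802 F [-1.3 -0.3  0.7] grip -0.001652934424172278 0.7505120013956912
```

{"method": "move_arm", "body": {
  "plan": [0,0,0,0.0019,0,0.0007,0,0,0,0,0.0028,0,0.001,0,0,0,0,0.0028,0,0.001,0]
}}

```text
clock: 26.08
position: [0.5551, -0.0439, 0.1934]
ee_rot: [0.984, -0.039, 0.173, 0.007]
ft_force: [-7.8, 0.9, 4.0]
grip_width: -0.001
grasp_force: 2.5
```

```bash
python3 - <<'E'
from h import *
tip()
p,M=shot("wrist"); 
for d in manip.tip_of(p,"jar_a"):print(round(float(d["conf"]),2),cr(w(M,d["position"])))
cv2.imwrite("pics/w4.png",p["color"][...,::-1])
E
```

```text
tip [-0.0145 -0.0367  0.0304] front corner [-0.0042 -0.0367  0.0341] pitch 0.348 torque [ 0.1   1.51 -0.07]
t 26.075 crate xyz [-0.0737 -0.0367  0.1934] yaw -0.0801 F [-7.8  0.9  4. ] grip -0.0012298621105631146 2.479947544634342
```

Hard stop felt at 7.8 N. I'll retreat, move above the left jar, and check the first jar with the cameras.

{"method": "move_arm", "body": {
  "plan": [0,0,0,-0.0564,0,-0.0205,0,0,0,0,-0.0291,-0.02,-0.0957,0,0,-0.17,0,-0.06,-0.06,-0.11,0.0854,0,-0.348,0,-0.094,-0.11,-0.119,0.0854,0,-0.348,0,-0.094,-0.151,-0.119,0.0854,0,-0.348,0,-0.094,-0.151,-0.119,0.0854,0,-0.348,0,-0.094,-0.151,-0.119,0.0854]
}}

```text
clock: 27.05
position: [0.4394, 0.1164, 0.2733]
ee_rot: [0.999, -0.04, 0.001, 0.0]
ft_force: [-0.2, -0.8, -0.7]
grip_width: 1.001
grasp_force: 0.0
```

```bash
python3 - <<'E'
from h import *
tip(); ims=[]
for n in("top","side","wrist"):
    p,M=shot(n); ims.append(p["color"])
    for d in manip.tip_of(p,"jar_a"):
        v=cr(w(M,d["position"])); 
        if v[0]>-.06 or abs(v[1]-.114)<.03: print(n,round(float(d["conf"]),2),v)
a=cv2.resize(ims[1][140:260,240:340],(400,480)); b=cv2.resize(ims[0][100:200,180:320],(400,286))
c=np.zeros((480,800,3),np.uint8); c[:,:400]=a; c[:286,400:]=b
cv2.imwrite("pics/c5.png",c[...,::-1])
E
```

```text
tip [-0.2015  0.1137  0.0999] front corner [-0.1905  0.1137  0.0999] pitch 0.003 torque [ 0.02  0.03 -0.03]
t 27.05 crate xyz [-0.2019  0.1137  0.2733] yaw -0.0803 F [-0.2 -0.8 -0.7] grip 1.0011331330886442 0.0
top 0.65 [ 0.0216 -0.0338  0.0015]
side 0.79 [-0.2057  0.1148 -0.0026]
wrist 0.77 [-0.2019  0.1124  0.0027]
```

View pics/c5.png

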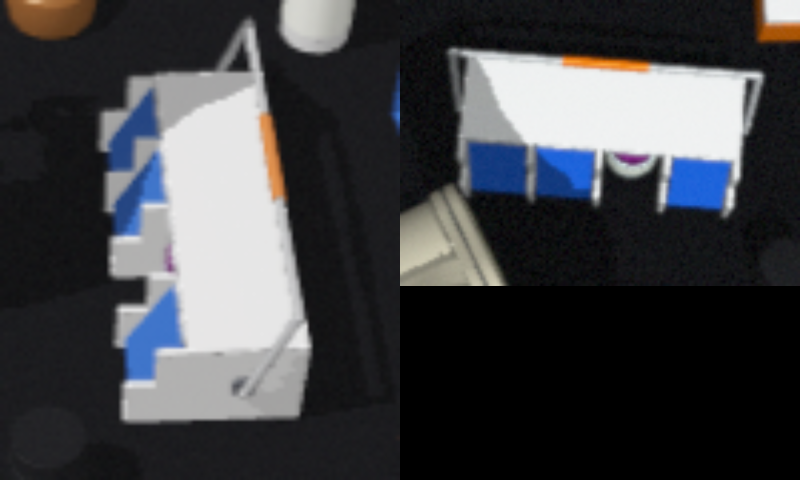

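The first jar is home in cell 2, upright (x ≈ 0.0216; cap visible at about (632,160) in the crop). Now I'll grasp the left jar.

{"method": "move_arm", "body": {
  "plan": [0,0,0,0,0,0.03,0.0854,0,0,0,0,0,0.053,0.0854,0,0,0,0,0,0.053,0.0854,0,0,0,0,0,0.053,0.05,0,0,0,0,0,0.053,0.05,0,0,0,0,0,0.053,0.05,0,0,0,0,0,0.053,0.05,0,0,0,0,0,0.048,0.05],
  "squeeze": 30
}}

```text
clock: 28.35
position: [0.4392, 0.1168, 0.2259]
ee_rot: [0.999, -0.04, 0.001, 0.0]
ft_force: [-0.3, 0.4, -2.3]
grip_width: 0.639
grasp_force: 32.1
```

```bash
python3 -c "
from h import *;tip()"
```

```text
tip [-0.2016  0.1141  0.0525] front corner [-0.1906  0.1141  0.0525] pitch 0.003 torque [-0.04  0.04 -0.04]
t 28.35 crate xyz [-0.2021  0.1142  0.2259] yaw -0.0802 F [-0.3  0.4 -2.3] grip 0.6392235939446934 32.116419821977615
```

{"method": "move_arm", "body": {
  "plan": [0,0,0,0.04,0.003,0,0.05,0,0,0,0.085,0.003,0,0.05,0,0,0,0.09,0.003,0,0.05,0,0,0,0.115,0.003,0,0.05,0,0,0,0.135,0.003,0,0.05,0,0,0,0.152,0.003,0,0.05,0,0,0,0.152,0.003,0.005,0.05,0,0,0,0.152,0.003,0.005,0.05]
}}

```text
clock: 29.35
position: [0.5906, 0.1018, 0.2218]
ee_rot: [0.999, -0.04, 0.002, -0.0]
ft_force: [2.5, -1.2, 4.6]
grip_width: 0.637
grasp_force: 33.2
```

```bash
python3 -c "
from h import *;tip()"
```

```text
tip [-0.0492  0.1114  0.0484] front corner [-0.0382  0.1114  0.0484] pitch 0.005 torque [-0.14 -0.51 -0.04]
t 29.35 crate xyz [-0.05    0.1114  0.2218] yaw -0.0802 F [ 2.5 -1.2  4.6] grip 0.6368613399341732 33.2202918198891
```

{"method": "move_arm", "body": {
  "plan": [0,0,0,0,0,0,0.0854,0,0,0,0,0,0,0.0854,0,0,0,0,0,-0.002,0.0854,0,0,0,-0.05,0,-0.002,0.0854,0,0,0,-0.1,0,0,0.02,0,0,0,-0.12,0,0,0,0,0.17,0,-0.12,0,0.01,0,0,0.35,0,-0.12,0,0.027,0,0,0.35,0,-0.12,0,0.027,0,0,0.35,0,-0.12,0,0.027,0]
}}

```text
clock: 30.6
position: [0.4712, 0.1114, 0.1939]
ee_rot: [0.984, -0.04, 0.173, 0.007]
ft_force: [0.4, -0.0, 0.8]
grip_width: -0.003
grasp_force: 0.0
```

```bash
python3 - <<'E'
from h import *
tip()
for n in("top","side","wrist"):
    p,M=shot(n)
    for d in manip.tip_of(p,"jar_a"):
        v=cr(w(M,d["position"])); 
        if v[0]>-.06: print(n,round(float(d["conf"]),2),v)
E
```

```text
tip [-0.1105  0.1112  0.031 ] front corner [-0.1002  0.1112  0.0347] pitch 0.349 torque [0.04 0.4  0.04]
t 30.6 crate xyz [-0.1698  0.1114  0.1939] yaw -0.0802 F [ 0.4 -0.   0.8] grip -0.0031346199400085566 0.0
top 0.81 [-0.0502  0.1114  0.0041]
top 0.62 [ 0.0231 -0.0363  0.0006]
side 0.82 [-0.0482  0.1092 -0.0028]
wrist 0.69 [-0.0509  0.1084  0.0021]
```

{"method": "move_arm", "body": {
  "plan": [0,0,0,0.0188,0,0.0068,0,0,0,0,0.0329,0,0.0119,0,0,0,0,0.047,0,0.017,0,0,0,0,0.0564,0,0.0205,0,0,0,0,0.0658,0,0.0239,0,0,0,0,0.0752,0,0.0273,0,0,0,0,0.0827,0,0.03,0,0,0,0,0.086,0,0.0312,0,0,0,0,0.0883,0,0.032,0,0,0,0,0.0905,0,0.0328,0,0,0,0,0.0905,0,0.0328,0]
}}

```text
clock: 32.28
position: [0.5661, 0.1038, 0.1934]
ee_rot: [0.984, -0.039, 0.174, 0.007]
ft_force: [-8.6, 0.4, 2.6]
grip_width: -0.0
grasp_force: 3.8
```

```bash
python3 -c "
from h import *;tip()"
```

```text
tip [-0.0151  0.1112  0.0305] front corner [-0.0048  0.1112  0.0343] pitch 0.35 torque [-0.01  1.83 -0.07]
t 32.275 crate xyz [-0.0746  0.1113  0.1934] yaw -0.0797 F [-8.6  0.4  2.6] grip -0.00017795461923255073 3.757705415482633
```

Second jar is home at 8.6 N. Next I'll retreat, go over the keeper bar and behind it, and check both jars and the bar.

{"method": "move_arm", "body": {
  "plan": [0,0,0,-0.047,0,-0.017,0,0,0,0,-0.013,0,-0.111,0,0,-0.17,0,0.0065,0.03,-0.1646,0,0,-0.35,0,0.0535,0.06,-0.1476,0,0,-0.35,0,0.11,0.09,-0.127,0,0,-0.35,0,0.166,0.111,-0.1067,0,0,-0.35,0,0.213,0.111,-0.0896,0,0,-0.35,0,0.2415,0.111,-0.0794,0,0,-0.35,0,0.2415,0.111,-0.0794,0,0,-0.35,0,0.2415,0.111,-0.0794,0]
}}

```text
clock: 33.52
position: [0.7563, -0.0227, 0.3517]
ee_rot: [0.999, -0.04, 0.001, -0.0]
ft_force: [0.3, 0.4, -0.6]
grip_width: -0.005
grasp_force: 0.0
```

```bash
python3 - <<'E'
from h import *
tip()
for n in("top","side"):
    p,M=shot(n); cv2.imwrite(f"pics/{n}6.png",p["color"][...,::-1])
    for l in("jar_a","keeper_grip"):
      for d in manip.tip_of(p,l):
        v=cr(w(M,d["position"])); 
        if v[0]>-.06: print(n,l,round(float(d["conf"]),2),v)
E
```

```text
tip [0.1256 0.0005 0.1783] front corner [0.1366 0.0005 0.1784] pitch 0.002 torque [ 0.    0.05 -0.  ]
t 33.525 crate xyz [0.1252 0.0005 0.3517] yaw -0.0798 F [ 0.3  0.4 -0.6] grip -0.005385057974051077 0.0
top jar_a 0.66 [0.0253 0.1106 0.0014]
top jar_a 0.39 [ 0.021  -0.036   0.0014]
top keeper_grip 0.55 [ 0.0757 -0.0013  0.1364]
side keeper_grip 0.74 [0.0744 0.0035 0.1388]
```

Both jars are home, and the bar is at (0.075, z 0.137), θ ≈ 1.89. I'll sweep it forward from behind.

{"method": "move_arm", "body": {
  "plan": [0,0,0,0,0,0.03,0,0,0,0,0,0,0.06,0,0,0,0,0,0,0.06,0,0,0,0,-0.025,0,0.06,0,0,0,0,-0.05,0,0.06,0,0,0,0,-0.075,0,0.06,0,0,0,0,-0.09,0,0.06,0,0,0,0,-0.105,0,0.062,0,0,0,0,-0.118,0,0.07,0,0,0,0,-0.13,0,0.08,0,0,0,0,-0.13,0,0.08,0]
}}

```text
clock: 35.2
position: [0.627, -0.0126, 0.2725]
ee_rot: [0.999, -0.04, 0.001, 0.0]
ft_force: [-0.1, -0.3, -0.0]
grip_width: -0.002
grasp_force: 0.0
```

```bash
python3 - <<'E'
from h import *
tip()
for n in("top","side"):
    p,M=shot(n); cv2.imwrite(f"pics/{n}7.png",p["color"][...,::-1])
    for l in("keeper_grip",):
      for d in manip.tip_of(p,l):
        print(n,l,round(float(d["conf"]),2),cr(w(M,d["position"])))
E
```

```text
tip [-0.004   0.0001  0.0991] front corner [0.007  0.0001 0.0992] pitch 0.003 torque [-0.01 -0.02  0.01]
t 35.2 crate xyz [-0.0045  0.0003  0.2725] yaw -0.08 F [-0.1 -0.3 -0. ] grip -0.0017914809289940761 0.0
top keeper_grip 0.59 [-0.0281 -0.0002  0.1142]
top keeper_grip 0.46 [0.0217 0.0379 0.0021]
side keeper_grip 0.75 [-0.0238 -0.0013  0.1162]
```

{"method": "move_arm", "body": {
  "plan": [0,0,0,0.002,0,-0.035,0,0,0,0,-0.032,0,-0.035,0,0,0,0,-0.032,0,-0.035,0,0,0,0,-0.034,0,-0.018,0,0,0,0,-0.036,0,-0.003,0,0,0,0,-0.04,0,0.01,0,0,0,0,-0.044,0,0.022,0,0,0,0,-0.046,0,0.034,0,0,0,0,-0.046,0,0.044,0,0,0,0,-0.046,0,0.049,0,0,0,0,-0.046,0,0.051,0,0,0,0,-0.046,0,0.051,0]
}}

```text
clock: 36.9
position: [0.5726, -0.0076, 0.2145]
ee_rot: [0.999, -0.039, -0.015, 0.002]
ft_force: [-58.4, 2.5, 30.1]
grip_width: -0.001
grasp_force: 29.9
```

```bash
python3 - <<'E'
from h import *
tip()
for n in("top","side"):
    p,M=shot(n)
    for l in("keeper_grip",):
      for d in manip.tip_of(p,l):
        print(n,l,round(float(d["conf"]),2),cr(w(M,d["position"])))
E
```

```text
tip [-0.0644  0.0001  0.0412] front corner [-0.0534  0.0001  0.0408] pitch 0.03 torque [ 0.35 12.88 -0.13]
t 36.9 crate xyz [-0.0592  0.0009  0.2145] yaw -0.0782 F [-58.4   2.5  30.1] grip -0.0010608371505725727 29.940503239631653
side keeper_grip 0.47 [-0.0502  0.0032  0.0483]
```

The tip slid off the front of the bar. I'll back away and lift.

{"method": "move_arm", "body": {
  "plan": [0,0,0,-0.02,0,0,0,0,0,0,-0.03,0,-0.02,0,0,0,0,-0.03,0,-0.06,0,0,0,0,-0.06,0,-0.06,0]
}}

```text
clock: 37.6
position: [0.5233, -0.004, 0.2816]
ee_rot: [0.999, -0.04, 0.003, -0.001]
ft_force: [0.4, 0.1, 0.2]
grip_width: 0.001
grasp_force: 0.0
```

```bash
python3 - <<'E'
from h import *
tip()
for n in("top","side","wrist"):
    p,M=shot(n)
    for l in("keeper_grip","jar_a"):
      for d in manip.tip_of(p,l):
        v=cr(w(M,d["position"]))
        if v[0]>-.08: print(n,l,round(float(d["conf"]),2),v)
    if n=="side": cv2.imwrite("pics/s8.png",cv2.resize(p["color"][140:260,230:350],(600,600),interpolation=cv2.INTER_CUBIC)[...,::-1])
E
```

```text
tip [-0.1075  0.0008  0.1082] front corner [-0.0965  0.0008  0.1083] pitch 0.007 torque [ 0.06  0.04 -0.01]
t 37.6 crate xyz [-0.1086  0.0005  0.2816] yaw -0.0806 F [0.4 0.1 0.2] grip 0.0011275863536022576 0.0
top jar_a 0.56 [0.0222 0.1115 0.0009]
side keeper_grip 0.86 [-0.0497  0.0004  0.0494]
side keeper_grip 0.49 [ 0.0203 -0.0386  0.0022]
side jar_a 0.5 [ 0.0231 -0.1085  0.0005]
wrist keeper_grip 0.76 [-0.0474  0.0039  0.0477]
wrist jar_a 0.9 [0.0233 0.1091 0.0002]
wrist jar_a 0.56 [ 0.0237 -0.0344  0.0026]
```

View pics/s8.png

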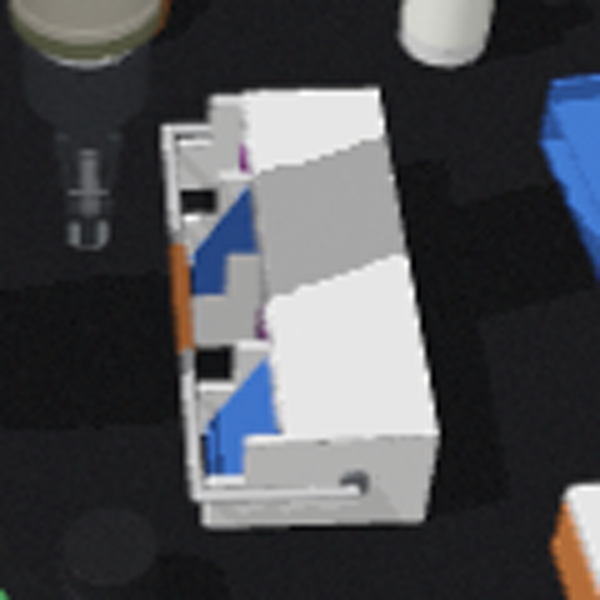

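The bar is nearly shut (z ≈ 0.048 against 0.045). One gentle press from above will make sure.

{"method": "move_arm", "body": {
  "plan": [0,0,0,0.03,0,0,0,0,0,0,0.06,0,0,0,0,0,0,0.06,0,0.03,0,0,0,0,0.06,0,0.046,0,0,0,0,0.06,0,0.052,0,0,0,0,0.06,0,0.056,0,0,0,0,0.06,0,0.058,0,0,0,0,0.06,0,0.058,0]
}}

```text
clock: 39.05
position: [0.5816, -0.0088, 0.2238]
ee_rot: [0.999, -0.04, 0.001, 0.0]
ft_force: [-4.5, -0.3, 10.3]
grip_width: 0.001
grasp_force: 4.6
```

```bash
python3 -c "
from h import *;tip()"
```

```text
tip [-0.0495  0.0003  0.0504] front corner [-0.0385  0.0003  0.0504] pitch 0.003 torque [-0.09  1.1   0.03]
t 39.05 crate xyz [-0.0501  0.0004  0.2238] yaw -0.0802 F [-4.5 -0.3 10.3] grip 0.0010988013706388314 4.645783379673958
```

The bar is at its shut height (tip z 0.0504) with 10 N on it. I'll lift clear.

{"method": "move_arm", "body": {
  "plan": [0,0,0,0,0,-0.03,0,0,0,0,0,0,-0.08,0,0,0,0,-0.05,0,-0.12,0,0,0,0,-0.05,0,-0.12,0,0,0,0,-0.05,0,-0.12,0]
}}

```text
clock: 39.67
position: [0.5314, -0.0053, 0.3425]
ee_rot: [0.999, -0.04, 0.002, 0.001]
ft_force: [-0.6, 0.3, -0.3]
grip_width: -0.005
grasp_force: 0.0
```

```bash
python3 - <<'E'
from h import *
tip()
for n in("top","side","wrist"):
    p,M=shot(n)
    for l in("keeper_grip","jar_a"):
      for d in manip.tip_of(p,l):
        v=cr(w(M,d["position"]))
        if v[0]>-.08: print(n,l,round(float(d["conf"]),2),v)
print(manip.hand_in())
E
```

```text
tip [-0.0998 -0.0003  0.1691] front corner [-0.0888 -0.0003  0.1691] pitch 0.004 torque [-0.03  0.01  0.02]
t 39.675 crate xyz [-1.004e-01 -1.000e-04  3.425e-01] yaw -0.0808 F [-0.6  0.3 -0.3] grip -0.0054344574401599096 0.0
top jar_a 0.51 [ 0.0248  0.1128 -0.0003]
side keeper_grip 0.83 [-0.0475  0.      0.0455]
side keeper_grip 0.56 [-0.0404 -0.1086  0.0173]
the job is handed in; nothing more can be done
None
```

I handed the job in at about 40 s: both jars are upright and home in cells 0 and 2, the keeper bar is shut, and the arm is clear; hand-in returned no verdict, one press on the bar briefly put 58 N on the fingertips, and I didn't re-check the bystanders afterwards.

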